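Load the label cassette into the shipping-label printer

ROBOT

A 6-joint arm with a two-finger parallel gripper is mounted at the origin on the work surface. World frame = base frame: x ahead of the robot, y to its left, z up, the work surface at z = 0. Lengths are in mm, angles in degrees, forces in N, time in s.
With the tool pointing down it reaches from about 300 to 850 mm from the base axis. Payload 4.2 kg.
Tool frame: the origin (TCP) lies midway between the tips of the shut fingers; the grasp point (between the pads) lies 19 mm behind it (env.hold_point_z is the z of the grasp point in the tool frame, in mm); z points along the fingers, y is the direction in which the jaws open and shut (so a half turn about z gives the same grasp; the last joint's range is limited). The gripper opens to 91 mm and grips with 3 to 60 N. Pads are 32 mm wide; open, the fingers measure 118 mm over their backs; the gripper's body (76 mm by 178 mm) begins 60 mm behind the grasp point.
Start: joints at [73.74, 18.312, 89.639, -0, 72.044, -1.146], TCP at [149.933, 555.124, 213.976] pointing down, gripper open.
Joint ranges: [-177.97, 177.97], [-48.28, 115.42], [12.27, 149.76], [-77.06, 257.06], [2.81, 150.46], [-146.56, 146.56]. Speed limits (degrees/s): [147.25, 147.25, 180, 180, 180, 180].

INTERFACE

Orientations are given as [roll, pitch, yaw] about the fixed x, y, z axes, in that order (R = Rz(yaw) Ry(pitch) Rx(roll)).
In Python, from workcell import env, grab_frame, camera_params, spotter gives the robot as it stands. The module is installed in compiled form; this text tells all that it offers.
- The arm moves only by the shell command python3 -m jog 'ROWS' [FORCE]. ROWS is text: rows parted by semicolons, each of 7 numbers parted by spaces: the turn, a rotation vector about the world's x, y, z in units of 5 degrees (1.0 is 5 degrees), then the shift along the world's x, y, z in units of 25 mm (1.0 is 25 mm), then the opening, from 0 (shut) to 1 (fully open). A call has 1 to 5 rows; each row is the pose to reach, as a shift and turn from the pose commanded when the call began; what a row does not reach only later rows make up. A row lasts 1/8 s, in which the tool goes at most 62.5 mm and 10.7 degrees, less where a joint would pass 70% of its speed; a pose out of reach is approached as far as the arm can. A call with a gripper value outside its range is refused whole. The fingers move at their own pace and stop on an object; FORCE is the grip in N (left out, the last holds). Time passes only in rows, so rows that repeat a pose let the fingers close. It gives the time, the measured TCP pose, the force and the opening at its end, in the units of the state.
- env.state(): the state, without advancing time (a new reading comes with each control period).
- grab_frame(name): name is "scene" or "top"; returns the picture (400x640x3 uint8, red, green, blue); there is no depth.
- camera_params(name): a dict with "K" (3x3 intrinsics, pixels), "rvec" (rotation vector, rad) and "tvec" (3), from world to camera coordinates, as OpenCV has them. Camera axes: x right, y down, z forward; pixel columns grow to the right and rows downward; lengths in mm; the calibration is good to about 2 mm. A picture is of the moment at which its call begins. camera_params takes no time and is no camera call.
- env.job_done(): hands the job in, once; it reports no verdict.
Trained networks look in the newest picture that a camera, given by its name, has taken for a name from the list of things; names that differ only in an ending like _2 or _b are one class to them, and where a whole thing is asked for, a point or a joint stands for the part that bears it (a point fixed in the world has none). Each returns a list of dicts, best first, with "conf" (0 to 1); they miss things now and then, are a little off and sometimes report something else, mostly with a low value. They report only what shows in the picture. A call takes as long as a camera call. They do not tell look-alikes from the thing itself.
- spotter.look_for(query, camera): "box" ([left, top, width, height] in pixels, round what is visible of it).
- spotter.trace(query, camera): "region" (400x640 bool, what is visible of it) and "box" ([left, top, width, height] in pixels, round what is visible of it).
The state is a dict: "time_s": time; "qpos": joint angles; "qvel": joint speeds; "effort": joint torques, N m; "ee_pos": TCP position; "ee_rot": TCP orientation; "force": force on the tool from outside, world axes, zero at the start; "torque": the same for the moment, N m; "gripper_width": finger opening in mm.
Only numpy, scipy, OpenCV 4.12 (cv2) and the standard library are available. Lean on these libraries where they do the work, as an engineer would, in place of code of your own. Each camera call takes 0.05 s, during which the arm holds its last target. There are 200 camera calls.

TASK

Take the black label cassette out of its plywood holder, stand it on the black counter mat and let go, then take it again by its thin ear (the first grip, round its body, does not fit into the well) and lower it gently, without dropping it, fully down into the well of the printer's open tray, with its ear towards the tray front. Let go, and push the tray home until it clicks past its catch and stays shut. Leave the tape roll, the carton and the hand stamp where they are.

Things in the scene. Friction and masses are not known exactly. Their poses are not given: they have to be found in the camera images.
- cassette_center (a point): Centre of the body of the loose black label cassette (0.13 kg): a block 90 mm long (x), 42 wide (y), 40 high (z), this point 20 mm above its flat underside. A flat ear 12 mm thick (y) stands out of the middle of its -x end, from 45 to 90 mm along -x and from 8 to 44 mm above the underside. z is up; it starts level in the holder.
- ear_center (a point): Centre of the part of the cassette's ear that is free to be gripped: 67.5 mm from cassette_center along the cassette's -x, 26 mm above the cassette's underside. The ear is gripped across its 12 mm thickness (along the cassette's y). Same axes as cassette_center.
- holder: Fixed plywood holder; origin on the counter under the centre of the cassette body lying in it, axes as the cassette's. The cassette lies on its base plate, 10 mm thick, 90 wide (y). Two solid cheeks, 54 to 120 mm along -x and 58 high, enclose the ear (16 mm gap), so only the body can be gripped. A stop 22 mm high stands at the body's +x end. The cassette lifts straight up.
- mat: Fixed black rubber counter mat, 190 mm (x) by 150 mm (y), 2 mm thick. Origin on the counter under its centre. The cassette is to be stood on it, on its underside, with the centre of its body over the mat.
- printer: Fixed label printer; origin on the counter under the centre of the tray's well when the tray is fully open. Its -x points out of the front, the way the tray opens. A low deck 83 mm high begins 79 mm along +x, a tall white housing 135 mm high begins 150 mm along +x and ends at 301 mm; both are 168 mm wide.
- tray (a joint): How far the printer's tray is open, m: 0 home, 0.19 fully open; it starts open. It slides along the printer's x (closing is +x) with 1.5 N of friction, lightly damped. From about 16 mm a sprung catch resists (about 6 N in all); past 7 mm it pulls the tray home to the stop at 0 and holds it. Let go short of that, the tray springs back out a little.
- well_floor (a point): Centre of the floor of the tray's well, 12 mm above the counter; moves with the tray, axes as the printer's. cassette_center belongs 20 mm above it, ear to -x. The well is 94 (x) by 45 mm (y); its sides and +x wall are upright to 40 mm above the floor, then flare to 52, higher than the seated body. At -x two stubs 4 mm thick, 24 high leave 16 mm for the ear.
- tray_front (a point): Centre of the outer face of the tray's front panel, to push along +x; 45 mm above the counter, 120 mm along -x from well_floor. Moves with the tray, axes as the printer's. The panel is 150 mm wide, 10 thick, from 4 to 66 mm above the counter. Behind it, round the seated ear, the tray is open: 60 mm free to each side; the tray sides are 31 mm high.
- tape_roll: Bystander: a cardboard-coloured roll of tape lying flat, 84 mm across, 48 mm high. Origin at the centre of its underside.
- carton: Bystander: a small brown carton 110 x 80 x 60 mm. Origin at the centre of its underside.
- stamp: Bystander: a hand stamp with a turned wooden knob, 62 x 36 mm, 76 mm high. Origin at the centre of its underside.
Mind the look-alikes: they are no part of the job. Of the things like the part that bears cassette_center, leave any that is orange; of the rest the smaller one is meant.

How it is judged:
By the outcome, as a careful person would: the job done as asked, in the order asked, and still so for the second after the job is handed in, with the robot touching nothing.
It also fails if it takes over 72 s, if anything falls off the work surface, if the arm or the gripper's body presses on something with over 40 N, if the wrist force passes 120 N, or if a joint passes its speed limit or range.

## Working session

There is one attempt and no reset: what is moved stays moved. The work goes in short steps, Python scripts to look and compute and a shell command to move; the robot and the scene stay as the last step left them, time stands still between calls to the robot, and variables do not carry over. Pictures are saved under pics/ and viewed, about 8 in all and at most 12, crops included, and the job is handed in when it is done.

```bash
mkdir -p pics; ls
python3 - <<'E'
from workcell import env, grab_frame, camera_params, spotter
import cv2, numpy as np
for n in("scene","top"):
    im=grab_frame(n); cv2.imwrite(f"pics/{n}0.png",im[:,:,::-1])
    p=camera_params(n); R=cv2.Rodrigues(np.array(p["rvec"],float))[0]
    print(n,p["K"], (-R.T@np.array(p["tvec"]).ravel()).round(0), R.round(3).tolist())
    for q in("cassette_center","holder","mat","printer","tray","tape_roll","carton","stamp"):
        print(q,[(r["box"],round(r["conf"],2)) for r in spotter.look_for(q,n)][:4])
print(env.state(), env.hold_point_z)
E
```

```text
pics
scene [[404.1850055    0.         315.80820332]
 [  0.         404.1850055  201.32411909]
 [  0.           0.           1.        ]] [1552. -264.  828.] [[0.248, 0.969, -0.014], [0.574, -0.158, -0.804], [-0.781, 0.191, -0.595]]
cassette_center [([250.5, 198.8, 14.5, 33.9], 0.83), ([228.7, 247.3, 45.4, 57.0], 0.72), ([168.5, 224.4, 46.1, 30.0], 0.61)]
holder [([242.8, 188.5, 33.9, 55.8], 0.67)]
mat [([292.8, 187.4, 46.6, 35.8], 0.94)]
printer [([358.2, 167.2, 116.5, 99.9], 0.83)]
tray [([358.7, 169.7, 51.3, 43.6], 0.57), ([250.3, 199.3, 18.1, 34.3], 0.43)]
tape_roll [([320.1, 221.0, 24.8, 30.2], 0.75)]
carton [([411.4, 149.8, 35.6, 27.0], 0.86)]
stamp [([177.5, 200.9, 15.3, 25.9], 0.65)]
top [[381.21697286   0.         319.46392142]
 [  0.         381.21697286 199.20493891]
 [  0.           0.           1.        ]] [ 368.   10. 1266.] [[-0.004, -0.999, 0.032], [-0.984, -0.001, -0.177], [0.177, -0.032, -0.984]]
cassette_center [([374.1, 112.5, 34.3, 60.8], 0.88), ([362.5, 191.3, 17.5, 43.8], 0.74), ([413.2, 196.5, 40.5, 16.2], 0.69), ([300.0, 161.9, 25.6, 27.8], 0.21)]
holder [([
[... 291 characters left out ...]
amp [([431.4, 236.6, 18.4, 20.6], 0.75)]
{'time_s': 0.9, 'qpos': array([ 7.37385310e+01,  1.83103453e+01,  8.96386561e+01,  2.79228634e-04,
        7.20425491e+01, -1.14646197e+00]), 'qvel': array([ 0.02233105,  0.04129405,  0.0653086 , -0.07214078, -0.08262874,
       -0.03047214]), 'effort': array([ 1.19816828e-03, -4.12340784e+01, -2.32233542e+01,  7.29805743e-02,
        3.74664960e-02,  1.83887909e-05]), 'ee_pos': array([149.94580759, 555.13159048, 213.99386207]), 'ee_rot': array([ 1.79991547e+02, -9.65251334e-05,  1.64884907e+02]), 'force': array([ 0.58414626, -0.99117058, -0.38048638]), 'torque': array([ 0.04118694, -0.0329199 , -0.03095059]), 'gripper_width': 91.30024213533365} -18.8
```

Run:
```python
import cv2
a=cv2.imread("pics/top0.png")[100:300,140:460]; cv2.imwrite("pics/a.png",cv2.resize(a,None,fx=2.5,fy=2.5,interpolation=cv2.INTER_CUBIC))
a=cv2.imread("pics/scene0.png")[140:310,155:480]; cv2.imwrite("pics/b.png",cv2.resize(a,None,fx=2.45,fy=2.45,interpolation=cv2.INTER_CUBIC))
```

```text
(no output)
```

View pics/a.png

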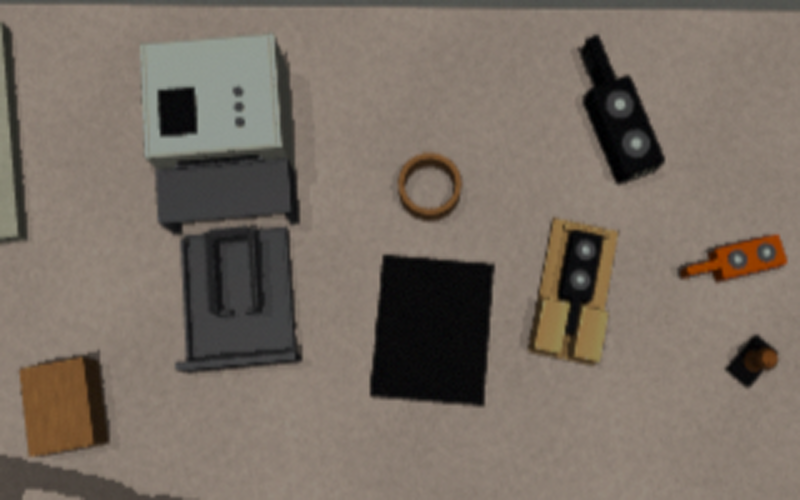

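View pics/b.png

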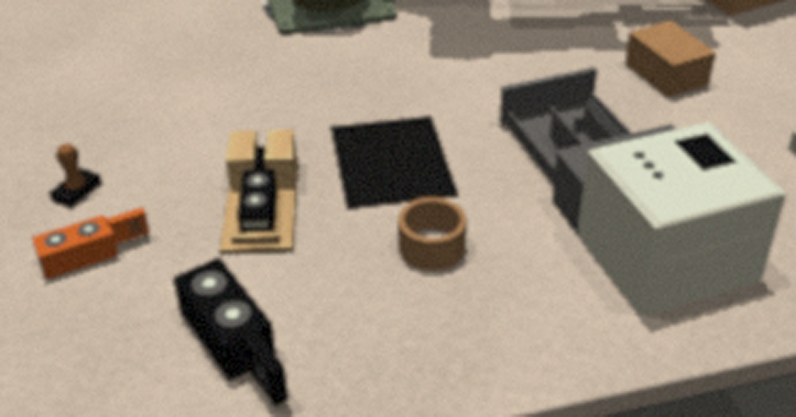

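```bash
cat > fit.py <<'E'
import numpy as np, cv2
from scipy.optimize import minimize
from workcell import camera_params
S=4
def rays(cam,box):
    p=camera_params(cam);R=cv2.Rodrigues(np.array(p["rvec"],float))[0];t=np.array(p["tvec"],float).ravel()
    l,T,w,h=box; u=np.arange(l*S,(l+w)*S)/S+.5/S-.5; v=np.arange(T*S,(T+h)*S)/S+.5/S-.5
    U,V=np.meshgrid(u,v); d=np.stack([U,V,np.ones_like(U)],-1)@np.linalg.inv(np.array(p["K"])).T@R
    return -R.T@t,d
def render(o,d,pose,boxes):
    x,y,a=pose; c,s=np.cos(a),np.sin(a); M=np.array([[c,-s,0],[s,c,0],[0,0,1]])
    o=(o-[x,y,0])@M; d=d@M; best=np.full(d.shape[:2],1e9); lab=np.zeros(d.shape[:2],int)
    for k,lo,hi in boxes:
        t1=(np.array(lo)-o)/d; t2=(np.array(hi)-o)/d
        n=np.minimum(t1,t2).max(-1); f=np.maximum(t1,t2).min(-1)
        m=(n<f)&(n<best); best[m]=n[m]; lab[m]=k
    return lab
def fit(obs,boxes,want,p0):
    """obs: list of (cam, region)"""
    data=[]
    for cam,reg in obs:
        ys,xs=np.where(reg); b=[xs.min()-8,ys.min()-8,np.ptp(xs)+17,np.ptp(ys)+17]
        b=[max(b[0],0),max(b[1],0),b[2],b[3]]
        data.append((rays(cam,b),reg[b[1]:b[1]+b[3],b[0]:b[0]+b[2]].astype(float)))
    def cost(p):
        c=0
        for (o,d),r in data:
            m=np.isin(render(o,d,[p[0],p[1],p[2]/50],boxes),want).astype(float)
            m=m.reshape(r.shape[0],S,r.shape[1],S).mean((1,3))
            c+=np.abs(m-r).sum()/r.sum()
        return c/len(data)
    p0=np.array([p0[0],p0[1],p0[2]*50],float)
    for st in(15,4):
        sim=np.vstack([p0]+[p0+st*e for e in np.eye(3)])
        r=minimize(cost,p0,method="Nelder-Mead",options=dict(initial_simplex=sim,xatol=.1,fatol=1e-4)); p0=r.x
    return [round(p0[0],1),round(p0[1],1),round(np.degrees(p0[2]/50),1),round(r.fun,3)]
def cas(z): return [(1,(-45,-21,z),(45,21,z+40)),(1,(-90,-6,z+8),(-45,6,z+44))]
HOLD=[(2,(-120,-45,0),(60,45,10)),(2,(-120,8,0),(-54,45,58)),(2,(-120,-45,0),(-54,-8,58)),(2,(46,-30,0),(56,30,22))]
MAT=[(1,(-95,-75,0),(95,75,2))]
PR=[(1,(150,-84,0),(301,84,135)),(1,(79,-84,0),(150,84,83)),(2,(-120,-75,4),(-110,75,66)),(2,(-110,-69,4),(79,69,31))]
def ground(cam,u,v,z=0):
    p=camera_params(cam);R=cv2.Rodrigues(np.array(p["rvec"],float))[0];t=np.array(p["tvec"],float).ravel()
    o=-R.T@t; d=R.T@np.linalg.inv(np.array(p["K"]))@[u,v,1]; return o+d*(z-o[2])/d[2]
E
python3 - <<'E'
from fit import *
from workcell import grab_frame,spotter
T={}
for n in("scene","top"):
    grab_frame(n)
    for q in("cassette_center","holder","mat","printer","tray"):
        T[n,q]=spotter.trace(q,n)
    bx=[(r["box"],round(r["conf"],2),int(r["region"].sum())) for q in("cassette_center","printer","tray") for r in T[n,q]]; print(n,bx)
np.save("pics/T.npy",T,allow_pickle=True)
def near(n,q,c): return min(T[n,q],key=lambda r:np.hypot(r["box"][0]+r["box"][2]/2-c[0],r["box"][1]+r["box"][3]/2-c[1]))["region"]
m0=ground("top",312,232); h0=ground("top",372,208); w0=ground("top",234,208); print(m0,h0,w0)
o={}
o["cas"]=[("scene",near("scene","cassette_center",(257,215))),("top",near("top","cassette_center",(371,212)))]
o["mat"]=[(n,T[n,"mat"][0]["region"]) for n in("scene","top")]
o["pr"]=[(n,T[n,"printer"][0]["region"]|T[n,"tray"][0]["region"]) for n in("scene","top")]
for k,b,w,p in(("cas",HOLD+cas(10),[1],[*h0[:2],-.1]),("mat",MAT,[1],[*m0[:2],-.1]),("pr",PR,[1,2],[*w0[:2],0.05])):
    for ob in (o[k],o[k][:1],o[k][1:]): print(k,len(ob),ob[0][0],fit(ob,b,w,p))
E
```

```text
scene [([169.8, 224.6, 44.9, 29.9], 0.92, 756), ([250.9, 197.8, 17.1, 35.6], 0.7, 411), ([228.1, 246.4, 44.7, 59.3], 0.65, 1395), ([359.6, 168.7, 112.5, 97.4], 0.62, 6456), ([361.7, 166.7, 49.1, 47.4], 0.91, 1283)]
top [([373.1, 115.6, 36.3, 54.2], 0.85, 1003), ([365.0, 191.9, 13.8, 42.7], 0.78, 349), ([415.4, 194.8, 40.2, 17.9], 0.62, 426), ([194.3, 117.7, 66.1, 132.5], 0.79, 6639), ([212.3, 193.2, 47.4, 57.6], 0.6, 2461)]
[484.24964942  -5.67722501   0.        ] [ 5.65083273e+02 -2.08384332e+02  2.27373675e-13] [564.78547321 254.67066724   0.        ]
cas 2 scene [np.float64(567.0), np.float64(-203.4), np.float64(-11.9), np.float64(0.214)]
cas 1 scene [np.float64(568.1), np.float64(-203.5), np.float64(-11.4), np.float64(0.063)]
cas 1 top [np.float64(561.4), np.float64(-204.1), np.float64(-14.2), np.float64(0.342)]
mat 2 scene [np.float64(486.0), np.float64(-8.2), np.float64(-5.0), np.float64(0.042)]
mat 1 scene [np.float64(484.8), np.float64(-8.6), np.float64(-5.0), np.float64(0.036)]
mat 1 top [np.float64(486.9), np.float64(-7.6), np.float64(-4.9), np.float64(0.042)]
pr 2 scene [np.float64(541.0), np.float64(248.9), np.float64(4.7), np.float64(0.072)]
pr 1 scene [np.float64(541.1), np.float64(249.4), np.float64(3.9), np.float64(0.05)]
pr 1 top [np.float64(541.0), np.float64(248.6), np.float64(5.0), np.float64(0.091)]
```

Look-alikes in the top image are the large black one (391,143), the small black one in the holder (371,212) and the orange one (434,204). The one in the holder is meant: it is not orange and is the smaller of the two black ones. The enlarged crops show this, with the cassette in the plywood holder and its ear between the cheeks.

```bash
j="python3 -m jog"
python3 -m jog '0 0 0.2 2.8 -5 0 0.85;0 0 0.2 5.56 -10.1 0 0.85;0 0 0.2 5.56 -10.1 0 0.85;0 0 0.2 5.56 -10.1 0 0.85;0 0 0.2 5.56 -10.1 0 0.85' 20
python3 -m jog '0 0 0.2 5.56 -10.1 0 0.85;0 0 0.2 5.56 -10.1 0 0.85;0 0 0.2 5.56 -10.1 0 0.85;0 0 0.2 5.56 -10.1 0 0.85;0 0 0.2 5.56 -10.1 0 0.85'
python3 -m jog '0 0 0.2 5.56 -10.1 0 0.85;0 0 0.2 5.56 -10.1 0 0.85;0 0 0.2 5.56 -10.1 0 0.85;0 0 0.2 5.56 -10.1 0 0.85;0 0 0.2 5.56 -10.1 0 0.85'
python3 - <<'E'
from workcell import grab_frame
import cv2
a=grab_frame("top")[100:300,300:460,::-1]; b=grab_frame("scene")[140:310,155:355,::-1]
cv2.imwrite("pics/c.png",cv2.hconcat([cv2.resize(a,(400,500),interpolation=3),cv2.resize(cv2.resize(b,None,fx=2,fy=2.5,interpolation=3),(400,500))]))
E
```

```text
time_s: 2.12
ee_pos: [289.6, 300.4, 214.2]
ee_rot: [180.0, 0.0, 165.8]
force: [0.6, 0.2, -0.0]
gripper_width: 77.4
time_s: 2.75
ee_pos: [429.0, 47.7, 214.2]
ee_rot: [180.0, 0.1, 166.7]
force: [-0.1, 0.4, -0.2]
gripper_width: 77.2
time_s: 3.38
ee_pos: [567.9, -205.2, 213.6]
ee_rot: [-180.0, 0.0, 167.8]
force: [0.4, 0.9, -0.1]
gripper_width: 77.6
```

```bash
python3 -m jog '0 0 0 0 0.06 -2 0.85;0 0 0 0 0.06 -4 0.85;0 0 0 0 0.06 -5.5 0.85;0 0 0 0 0.06 -6.5 0.85;0 0 0 0 0.06 -7.2 0.85'
python3 -m jog '0 0 0 0 0 -0.35 0.85;0 0 0 0 0 -0.66 0.85;0 0 0 0 0 -0.68 0.4;0 0 0 0 0 -0.68 0.3;0 0 0 0 0 -0.68 0.3' 25
python3 -m jog '0 0 0 0 0 0 0.3;0 0 0 0 0 0 0.3;0 0 0 0 0 0 0.3;0 0 0 0 0 0 0.3'
```

```text
time_s: 4.1
ee_pos: [566.2, -199.9, 32.9]
ee_rot: [180.0, -0.1, 167.9]
force: [0.3, 0.0, -0.6]
gripper_width: 77.6
time_s: 4.72
ee_pos: [567.3, -201.0, 17.6]
ee_rot: [-180.0, 0.1, 167.9]
force: [0.0, -0.4, 0.0]
gripper_width: 50.4
time_s: 5.22
ee_pos: [567.1, -201.1, 17.4]
ee_rot: [-180.0, 0.0, 167.9]
force: [-0.6, -0.0, 4.0]
gripper_width: 42.1
```

```bash
python3 -m jog '0 0 0 0 0 0.5 0.3;0 0 0 0 0 1.2 0.3;0 0 0 0 0 2.2 0.3;0 0 0 0 0 3.6 0.3;0 0 0 0 0 3.6 0.3'
python3 -m jog '0 0 0.7 -0.6 1.5 0 0.3;0 0 1.5 -1.4 3.3 0 0.3;0 0 2.4 -2.2 5.2 0 0.3;0 0 3.34 -2.9 6.8 0 0.3;0 0 3.34 -3.24 7.72 0 0.3'
python3 -m jog '0 0 0 0 0 -0.6 0.3;0 0 0 0 0 -1.6 0.3;0 0 0 0 0 -2.5 0.3;0 0 0 0 0 -3.1 0.3;0 0 0 0 0 -3.4 0.3'
python3 -m jog '0 0 0 0 0 -0.15 0.3;0 0 0 0 0 -0.3 0.3;0 0 0 0 0 -0.4 0.3;0 0 0 0 0 -0.4 0.3;0 0 0 0 0 -0.4 0.3'
python3 - <<'E'
from workcell import env
s=env.state(); print(s["ee_pos"],s["ee_rot"],s["force"])
E
```

```text
time_s: 5.85
ee_pos: [569.1, -201.6, 110.7]
ee_rot: [-179.9, 0.4, 167.9]
force: [0.9, 0.0, -1.0]
gripper_width: 41.9
time_s: 6.48
ee_pos: [483.9, -6.1, 106.2]
ee_rot: [180.0, -0.1, -175.3]
force: [-0.5, -0.0, -1.0]
gripper_width: 42.0
time_s: 7.1
ee_pos: [484.8, -7.8, 20.7]
ee_rot: [180.0, -0.2, -175.4]
force: [0.5, -0.2, -1.0]
gripper_width: 41.7
time_s: 7.72
ee_pos: [486.1, -7.9, 12.2]
ee_rot: [180.0, 0.0, -175.4]
force: [1.0, -0.3, -0.5]
gripper_width: 41.4
[486.10913509  -7.88512069  12.21342598] [ 1.79997841e+02  3.07705660e-02 -1.75416471e+02] [ 0.96843386 -0.32298229 -0.53324948]
```

```bash
python3 -m jog '0 0 0 0 0 -0.05 0.3;0 0 0 0 0 -0.08 0.3;0 0 0 0 0 -0.08 0.3'
python3 -m jog '0 0 0 0 0 -0.03 0.3;0 0 0 0 0 -0.03 0.3'
```

```text
time_s: 8.1
ee_pos: [485.9, -7.9, 9.9]
ee_rot: [180.0, -0.0, -175.4]
force: [-0.7, 1.3, -0.4]
gripper_width: 42.1
time_s: 8.35
ee_pos: [486.0, -7.9, 9.4]
ee_rot: [180.0, 0.0, -175.4]
force: [-0.7, -0.1, 1.1]
gripper_width: 41.9
```

Near contact; another 1 mm, then open, retreat and look.

```bash
python3 -m jog '0 0 0 0 0 -0.04 0.3;0 0 0 0 0 -0.04 0.3'
python3 -m jog '0 0 0 0 0 -0.04 0.75;0 0 0 0 0 -0.04 0.75;0 0 0 0 0 0 0.75;0 0 0 0 0 1 0.75;0 0 0 0 0 2.5 0.75'
python3 -m jog '0 0 0 -1 0 2 0.75;0 0 0 -3 0 3.5 0.75;0 0 0 -5 0 4 0.75;0 0 0 -6 0 4 0.75;0 0 0 -6 0 4 0.75'
python3 - <<'E'
from fit import *
from workcell import grab_frame,spotter
o=[];ims=[];tr=[]
for n in("scene","top"):
    im=grab_frame(n); ims.append(im[:,:,::-1])
    rs=spotter.trace("cassette_center",n); print([(r["box"],round(r["conf"],2)) for r in rs])
    p=camera_params(n); c=cv2.projectPoints(np.array([[475.,-8,20]]),np.array(p["rvec"],float),np.array(p["tvec"],float),np.array(p["K"]),None)[0].ravel()
    r=min(rs,key=lambda r:np.hypot(r["box"][0]+r["box"][2]/2-c[0],r["box"][1]+r["box"][3]/2-c[1])); print(c,r["box"]); o.append((n,r["region"]))
    # dark-neutral edges not usable: black mat
for ob in(o,o[:1],o[1:]): print(fit(ob,cas(2),[1],[486,-8,.08]))
a=ims[1][150:290,260:360]; b=ims[0][150:270,250:350]
cv2.imwrite("pics/d.png",cv2.hconcat([cv2.resize(a,(400,560),interpolation=3),cv2.resize(b,(400,560),interpolation=3)]))
E
```

```text
time_s: 8.6
ee_pos: [486.0, -7.9, 9.4]
ee_rot: [180.0, 0.0, -175.4]
force: [-3.6, -0.1, 10.7]
gripper_width: 42.0
time_s: 9.22
ee_pos: [485.0, -7.8, 70.4]
ee_rot: [180.0, -0.2, -175.4]
force: [0.6, 0.6, -0.2]
gripper_width: 68.5
time_s: 9.85
ee_pos: [334.5, -7.8, 170.9]
ee_rot: [180.0, 0.0, -175.4]
force: [-0.5, -0.1, 1.7]
gripper_width: 68.5
[([226.7, 249.6, 49.4, 55.9], 0.9), ([302.2, 178.3, 20.8, 34.4], 0.81), ([170.3, 224.5, 41.8, 31.0], 0.57)]
[313.43771493 198.50430751] [302.2, 178.3, 20.8, 34.4]
[([375.3, 115.5, 33.3, 55.4], 0.91), ([413.2, 197.5, 41.8, 14.3], 0.68), ([306.8, 217.4, 11.6, 43.0], 0.63)]
[312.78822071 234.2640895 ] [306.8, 217.4, 11.6, 43.0]
[np.float64(483.3), np.float64(-9.2), np.float64(4.8), np.float64(0.09)]
[np.float64(482.6), np.float64(-10.0), np.float64(4.9), np.float64(0.077)]
[np.float64(483.5), np.float64(-8.8), np.float64(4.7), np.float64(0.085)]
```

View pics/d.png

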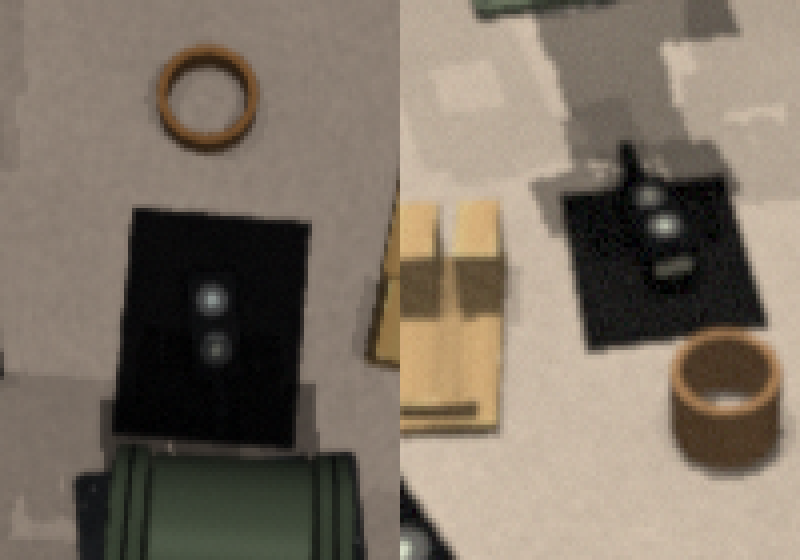

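The cassette stands upright and centred on the mat (reels at (212,300) and (215,348) in the left half), with the ear towards the robot. Next is the ear.

```bash
python3 -m jog '0 0 0 1.6 -0.12 0 0.55;0 0 0 3.2 -0.24 -0.5 0.55;0 0 0 3.2 -0.24 -2.2 0.55;0 0 0 3.2 -0.24 -4 0.55;0 0 0 3.2 -0.24 -4.4 0.55'
python3 -m jog '0 0 0 0 0 -0.8 0.55;0 0 0 0 0 -1.5 0.55;0 0 0 0 0 -1.9 0.55;0 0 0 0 0 -1.96 0.55'
python3 -m jog '0 0 0 0 0 0 0.55;0 0 0 0 0 0 0.3;0 0 0 0 0 0 0.1;0 0 0 0 0 0 0.05;0 0 0 0 0 0 0.05' 40
```

```text
time_s: 10.68
ee_pos: [414.6, -13.8, 58.1]
ee_rot: [179.9, -0.4, -175.4]
force: [-0.5, 0.5, -0.4]
gripper_width: 50.1
time_s: 11.18
ee_pos: [416.5, -13.9, 11.8]
ee_rot: [180.0, 0.0, -175.4]
force: [-0.6, -0.3, 0.2]
gripper_width: 49.9
time_s: 11.8
ee_pos: [416.0, -13.9, 11.8]
ee_rot: [180.0, 0.0, -175.4]
force: [-0.0, 0.6, -0.7]
gripper_width: 13.1
```

```bash
python3 -m jog '0 0 0 0 0 0 0.05;0 0 0 0 0 0 0.05;0 0 0 0 0 0.2 0.05;0 0 0 0 0 0.6 0.05;0 0 0 0 0 1.2 0.05' 40
python3 -m jog '0 0 0 0 0 1.2 0.05;0 0 0 0 0 2.6 0.05;0 0 0 0 0 2.8 0.05;0 0 0 0.2 1 2.8 0.05;0 0 0 0.5 2.2 2.8 0.05'
python3 -m jog '0 0 0 0.4 1.6 0 0.05;0 0 0 0.8 3.6 0 0.05;0 0 0 1.2 5.6 0 0.05;0 0 0 1.6 7.2 0 0.05;0 0 0 1.8 8.1 0 0.05'
python3 - <<'E'
from fit import *
from workcell import grab_frame,spotter,env
s=env.state();print(s["ee_pos"],s["ee_rot"],s["gripper_width"])
ims=[];C=[];P=[]
for n in("scene","top"):
    im=grab_frame(n); ims.append(im[:,:,::-1])
    rs=spotter.trace("cassette_center",n); print(n,[(r["box"],round(r["conf"],2)) for r in rs])
    P.append((n,[(r["box"],round(r["conf"],2)) for q in("printer","tray") for r in spotter.look_for(q,n)]))
print(P)
a=ims[1][100:265,185:275]; b=ims[0][110:270,320:480]
cv2.imwrite("pics/e.png",cv2.hconcat([cv2.resize(a,(324,594),interpolation=3),cv2.resize(b,(476,594),interpolation=3)]))
E
```

```text
time_s: 12.42
ee_pos: [415.6, -13.8, 42.2]
ee_rot: [180.0, -0.0, -175.4]
force: [-1.1, -0.0, -0.8]
gripper_width: 11.7
time_s: 13.05
ee_pos: [427.7, 41.4, 111.1]
ee_rot: [180.0, -0.1, -175.5]
force: [0.8, -0.7, -1.1]
gripper_width: 11.7
time_s: 13.68
ee_pos: [473.1, 245.1, 110.7]
ee_rot: [-180.0, -0.1, -175.3]
force: [-0.8, -0.3, -1.2]
gripper_width: 11.7
[473.07343649 245.06619676 110.6850617 ] [-1.79963551e+02 -9.48704797e-02 -1.75317939e+02] 11.696205095947406
scene [([226.1, 246.5, 48.2, 58.9], 0.93), ([168.8, 223.8, 46.8, 30.8], 0.82), ([383.1, 160.4, 23.4, 24.8], 0.76)]
top [([413.4, 195.8, 42.8, 18.6], 0.94), ([375.2, 117.9, 32.1, 54.6], 0.93), ([221.6, 192.6, 13.7, 20.5], 0.49)]
[('scene', [([360.2, 172.1, 113.0, 93.5], 0.63), ([360.0, 171.4, 50.0, 40.9], 0.73)]), ('top', [([194.0, 117.2, 64.5, 131.6], 0.9), ([210.6, 188.5, 48.8, 59.3], 0.27), ([211.0, 191.1, 47.8, 58.4], 0.82)])]
```

View pics/e.png

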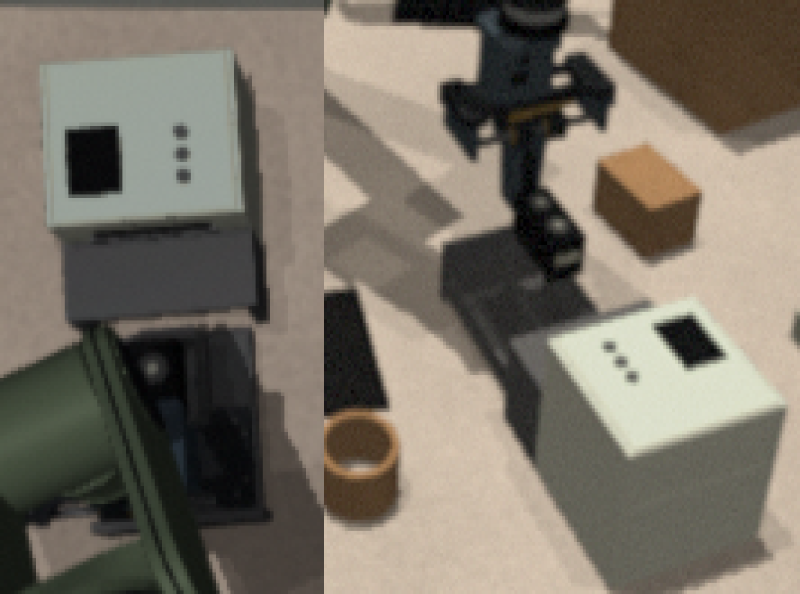

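Run:
```python
from fit import *
def ov(n,crop,f,pose):
    l,t,w,h=crop; p=camera_params(n); im=cv2.resize(cv2.imread(f"pics/{n}0.png")[t:t+h,l:l+w],None,fx=f,fy=f,interpolation=cv2.INTER_CUBIC)
    im=np.clip(im.astype(float)*2,0,255).astype(np.uint8)
    x,y,a=pose;a=np.radians(a);M=np.array([[np.cos(a),-np.sin(a),0],[np.sin(a),np.cos(a),0],[0,0,1]])
    def poly(pts,c):
        W=np.array(pts,float)@M.T+[x,y,0]
        q=cv2.projectPoints(W,np.array(p["rvec"],float),np.array(p["tvec"],float),np.array(p["K"]),None)[0].reshape(-1,2)
        q=((q+.5-[l,t])*f-.5); cv2.polylines(im,[np.round(q*8).astype(int).reshape(-1,1,2)],True,c,1,cv2.LINE_AA,3)
    R=lambda x0,x1,y0,y1,z:[(x0,y0,z),(x1,y0,z),(x1,y1,z),(x0,y1,z)]
    poly(R(-47,47,-22.5,22.5,52),(0,255,0)); poly(R(-47,47,-22.5,22.5,12),(0,0,255))
    poly(R(-120,-110,-75,75,66),(255,255,0)); poly(R(79,150,-84,84,83),(255,0,255)); poly(R(150,301,-84,84,135),(0,255,255))
    return im
A=ov("top",(185,110,85,145),4.1,(541,248.8,4.7)); B=ov("scene",(350,160,75,100),5.9,(541,248.8,4.7))
cv2.imwrite("pics/f.png",cv2.hconcat([A,cv2.resize(B,(442,A.shape[0]))])); print(A.shape)
```

```text
(594, 348, 3)
```

View pics/f.png

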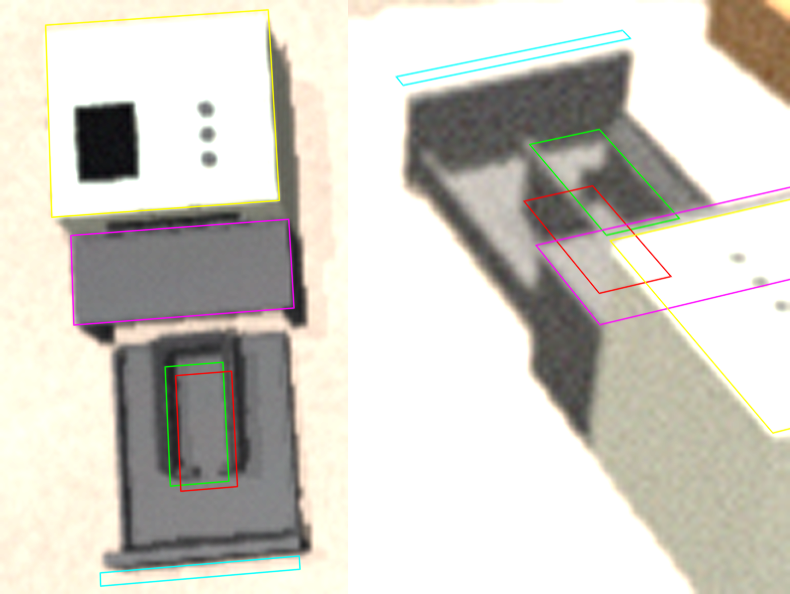

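The overlay shows the housing and deck matching, but the tray sits about 13 mm further in than my model and slightly to -y. So it is not fully open, or the fit is biased. I'll fit the tray itself photometrically.

```bash
cat > tray.py <<'E'
from fit import *
import fit as F
F.S=3
def boxes(s,t,h):
    b=[((150,-84,0),(301,84,135)),((79,-84,0),(150,84,83))] if h else []
    tr=[((-120,-75,4),(-110,75,66)),((-110,66,4),(110,70,31)),((-110,-70,4),(110,-66,31)),((-110,-66,4),(110,66,10)),
     ((-47,-22.5,10),(47,22.5,12)),((-47,22.5,10),(47+t,22.5+t,64)),((-47,-22.5-t,10),(47+t,-22.5,64)),((47,-22.5,10),(47+t,22.5,64)),
     ((-51,8,10),(-47,22.5,36)),((-51,-22.5,10),(-47,-8,36))]
    tr=[((a[0]+s,a[1],a[2]),(c[0]+s,c[1],c[2])) for a,c in tr]
    return b+tr
def labels(o,d,p):
    x,y,a=p[0],p[1],p[2]/50; c,s=np.cos(a),np.sin(a); M=np.array([[c,-s,0],[s,c,0],[0,0,1]])
    o=(o-[x,y,0])@M; d=d@M; best=np.full(d.shape[:2],1e9); lab=np.zeros(d.shape[:2],int)
    for k,(lo,hi) in enumerate(boxes(p[3],p[4],True)):
        t1=(np.array(lo)-o)/d; t2=(np.array(hi)-o)/d; m3=np.minimum(t1,t2)
        n=m3.max(-1); f=np.maximum(t1,t2).min(-1); m=(n<f)&(n<best)
        best[m]=n[m]; lab[m]=(1+k*3+m3.argmax(-1))[m]
    return lab
W={"top":(196,150,72,110),"scene":(352,158,70,75)}
def run(cams,p0,st):
    D=[]
    for n in cams:
        l,t,w,h=W[n]; im=cv2.imread(f"pics/{n}0.png")[t:t+h,l:l+w].mean(-1)
        im=np.sqrt(im); D.append((rays(n,W[n]),cv2.resize(im,None,fx=F.S,fy=F.S,interpolation=cv2.INTER_LINEAR)))
    def cost(p):
        e=0
        for (o,d),im in D:
            L=labels(o,d,p).ravel(); v=im.ravel(); n=np.bincount(L); n1=np.maximum(n,1)
            e+=((v**2).sum()-(np.bincount(L,v)**2/n1).sum())/v.size
        return e+.01*max(0,2-p[4])**2
    p=np.array(p0,float)
    for k in(1,.4,.2):
        r=minimize(cost,p,method="Nelder-Mead",options=dict(initial_simplex=np.vstack([p]+[p+k*q for q in np.diag(st)]),xatol=.05,fatol=1e-5,maxiter=400)); p=r.x
    a=p[2]/50; w=[p[0]+p[3]*np.cos(a),p[1]+p[3]*np.sin(a)]
    print(cams,p.round(2),"yaw",round(np.degrees(a),2),"well",np.round(w,1),round(r.fun,4)); return p
if __name__=="__main__":
    p0=[541,247,4.3,12,4]; st=[6,6,2,8,1.5]
    run(["top","scene"],p0,st); run(["top"],p0,st); run(["scene"],p0,st)
    run(["top","scene"],[548,245,4,0,4],st)
E
time python3 tray.py
```

```text
['top', 'scene'] [540.79 247.22   4.61  14.91   8.23] yaw 5.29 well [555.6 248.6] 2.2425
['top'] [538.95 246.6    4.86  16.1    8.31] yaw 5.57 well [555.  248.2] 0.7456
['scene'] [543.77 247.27   4.51  12.33   8.15] yaw 5.17 well [556.  248.4] 1.4375
['top', 'scene'] [540.86 247.18   4.67  14.64   8.19] yaw 5.35 well [555.4 248.5] 2.2433
real	6m26.987s
user	5m58.947s
sys	0m26.158s
```

```bash
python3 -m jog '0 0 0.05 0.3 -0.04 -0.2 0.05;0 0 0.11 0.59 -0.07 -0.5 0.05;0 0 0.11 0.59 -0.07 -0.8 0.05;0 0 0.11 0.59 -0.07 -1.1 0.05;0 0 0.11 0.59 -0.07 -1.1 0.05'
python3 -m jog '0 0 0 0 0 0 0.05;0 0 0 0 0 0 0.05'
python3 - <<'E'
from fit import *
from workcell import grab_frame,spotter,env
s=env.state();print(s["ee_pos"],s["ee_rot"])
ims={}
for n in("scene","top"):
    im=grab_frame(n); cv2.imwrite(f"pics/{n}1.png",im[:,:,::-1]); ims[n]=im[:,:,::-1]
    if n=="scene":
        rs=spotter.trace("cassette_center",n)
        for r in rs:
            if r["box"][0]>330:
                z=s["ee_pos"][2]-9.8
                bx=[(2,(-85,-20,z+7),(-53,20,z+120))]+cas(z); print(r["box"],r["conf"],fit([(n,r["region"])],bx,[1],[556,249,.09]))
a=ims["top"][165:255,205:265]; b=ims["scene"][140:230,345:430]
cv2.imwrite("pics/g.png",np.clip(1.7*cv2.hconcat([cv2.resize(a,(350,525),interpolation=3),cv2.resize(b,(450,525),interpolation=3)]).astype(float),0,255).astype(np.uint8))
E
```

```text
time_s: 14.7
ee_pos: [487.4, 241.6, 83.3]
ee_rot: [-180.0, -0.1, -174.9]
force: [-1.7, -0.1, -0.6]
gripper_width: 12.1
time_s: 14.95
ee_pos: [488.3, 242.0, 84.6]
ee_rot: [180.0, 0.0, -174.9]
force: [-0.1, 0.1, -1.1]
gripper_width: 12.0
[488.31289288 242.03967821  84.55052055] [ 1.79979720e+02  3.53825401e-02 -1.74856346e+02]
[384.8, 169.0, 21.2, 25.9] 0.64 [np.float64(551.3), np.float64(247.8), np.float64(-4.9), np.float64(0.231)]
```

View pics/g.png

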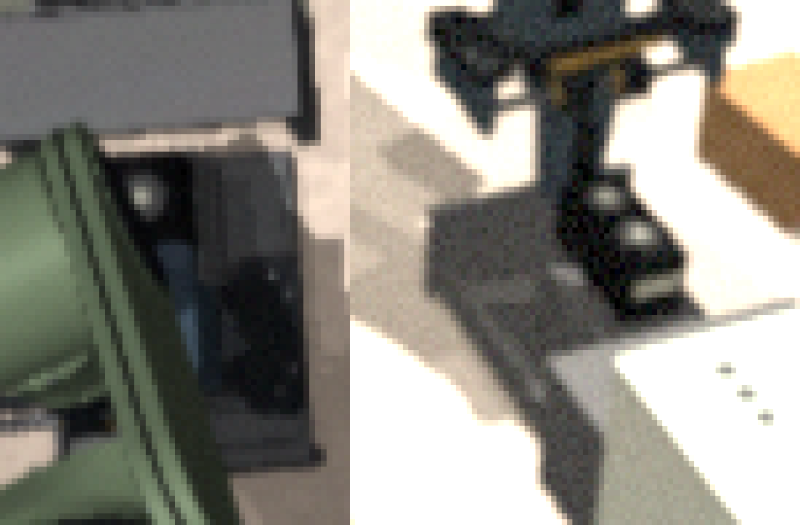

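Run:
```python
from fit import *
def ov(n,crop,f):
    l,t,w,h=crop; p=camera_params(n); im=cv2.resize(cv2.imread(f"pics/{n}1.png")[t:t+h,l:l+w],None,fx=f,fy=f,interpolation=cv2.INTER_CUBIC)
    im=np.clip(im.astype(float)*2,0,255).astype(np.uint8)
    def poly(pose,pts,c):
        x,y,a=pose;a=np.radians(a);M=np.array([[np.cos(a),-np.sin(a),0],[np.sin(a),np.cos(a),0],[0,0,1]])
        W=np.array(pts,float)@M.T+[x,y,0]
        q=cv2.projectPoints(W,np.array(p["rvec"],float),np.array(p["tvec"],float),np.array(p["K"]),None)[0].reshape(-1,2)
        q=((q+.5-[l,t])*f-.5); cv2.polylines(im,[np.round(q*8).astype(int).reshape(-1,1,2)],True,c,1,cv2.LINE_AA,3)
    R=lambda x0,x1,y0,y1,z:[(x0,y0,z),(x1,y0,z),(x1,y1,z),(x0,y1,z)]
    P=(557,248.2,5.1);T=(555.5,248.5,5.3);z=74.8
    for d in(0,40): poly(P,R(-45,45,-21,21,z+d),(0,255,0))
    poly(P,[(45,-21,z),(45,-21,z+40),(45,21,z+40),(45,21,z)],(0,255,0))
    poly(T,R(-47,47,-22.5,22.5,52),(0,0,255)); poly(T,R(-55,55,-30.5,30.5,64),(0,128,255)); poly(T,R(-120,-110,-75,75,66),(255,255,0)); poly(T,R(-110,60,-70,70,31),(255,0,255))
    return im
A=ov("top",(205,165,60,90),5.8); B=ov("scene",(350,145,75,90),5.8)
cv2.imwrite("pics/h.png",cv2.hconcat([A,B])); print(A.shape,B.shape)
```

```text
(522, 348, 3) (522, 435, 3)
```

View pics/h.png

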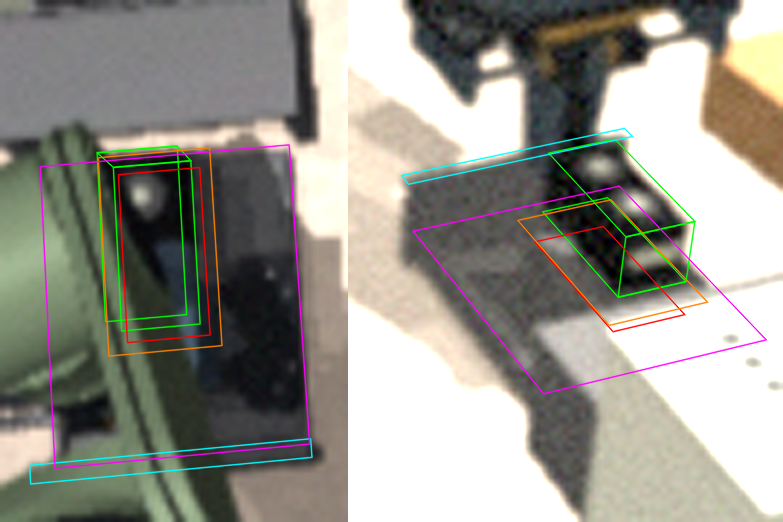

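The cassette overlay (green) matches the picture, with the reel centred at (145,195). The panel outline also matches. I'll lower it gently into the flare while watching the force.

```bash
python3 -m jog '0 0 0 0 0 -0.15 0.05;0 0 0 0 0 -0.3 0.05;0 0 0 0 0 -0.4 0.05;0 0 0 0 0 -0.4 0.05'
python3 -m jog '0 0 0 0 0 -0.08 0.05;0 0 0 0 0 -0.16 0.05;0 0 0 0 0 -0.16 0.05'
python3 -m jog '0 0 0 0 0 -0.08 0.05;0 0 0 0 0 -0.16 0.05;0 0 0 0 0 -0.16 0.05'
```

```text
time_s: 15.6
ee_pos: [488.0, 241.8, 73.9]
ee_rot: [-180.0, -0.0, -174.9]
force: [0.9, 0.6, -1.1]
gripper_width: 11.8
time_s: 15.98
ee_pos: [488.1, 241.8, 70.0]
ee_rot: [-180.0, -0.0, -174.9]
force: [0.0, -0.4, -0.2]
gripper_width: 12.0
time_s: 16.35
ee_pos: [488.1, 241.8, 66.0]
ee_rot: [-180.0, -0.0, -174.9]
force: [0.9, 0.9, -0.1]
gripper_width: 11.5
```

```bash
python3 -m jog '0 0 0 0 0 -0.08 0.05;0 0 0 0 0 -0.08 0.05'
python3 -m jog '0 0 0 0 0 -0.08 0.05;0 0 0 0 0 -0.08 0.05'
python3 -m jog '0 0 0 0 0 -0.08 0.05;0 0 0 0 0 -0.08 0.05'
```

```text
time_s: 16.6
ee_pos: [488.1, 241.8, 64.1]
ee_rot: [-180.0, -0.0, -174.9]
force: [-0.0, 0.9, -0.5]
gripper_width: 12.0
time_s: 16.85
ee_pos: [488.2, 241.9, 62.1]
ee_rot: [180.0, -0.0, -174.9]
force: [-0.0, -0.5, -1.7]
gripper_width: 11.8
time_s: 17.1
ee_pos: [489.3, 242.1, 61.4]
ee_rot: [180.0, 0.2, -174.8]
force: [-1.1, -0.2, 4.9]
gripper_width: 11.7
```

```bash
python3 -m jog '0 0 0 0 0 0 0.05;0 0 0 0 0 0 0.05'
python3 - <<'E'
from workcell import env
s=env.state(); print(s["force"],s["torque"],s["ee_pos"],s["ee_rot"])
E
python3 -m jog '0 0 0 0 0 0.12 0.05;0 0 0 0 0 0.16 0.05;0 0 0 0 0 0.16 0.05'
python3 - <<'E'
from workcell import env
s=env.state(); print(s["force"],s["torque"],s["ee_pos"],s["ee_rot"])
E
```

```text
time_s: 17.35
ee_pos: [489.3, 242.1, 61.4]
ee_rot: [180.0, 0.2, -174.9]
force: [-0.0, -0.6, 5.7]
gripper_width: 11.8
[-0.02325042 -0.57615212  5.68580465] [-0.22929665 -0.26672205 -0.0602162 ] [489.3105007  242.13846993  61.39298819] [ 1.79964643e+02  1.72754082e-01 -1.74853088e+02]
time_s: 17.73
ee_pos: [487.9, 241.8, 64.0]
ee_rot: [-180.0, -0.0, -174.9]
force: [0.6, -0.6, -1.3]
gripper_width: 11.3
[ 0.6497456  -0.58663616 -1.28747439] [-0.01591673  0.10628651  0.05687013] [487.93194546 241.82654167  63.99136321] [-1.79997088e+02 -3.46169458e-02 -1.74863711e+02]
```

Contact torque puts the touch on the -y side, so shift +y by 1 mm and retry.

```bash
python3 -m jog '0 0 0 0 0.04 0 0.05;0 0 0 0 0.04 -0.1 0.05;0 0 0 0 0.04 -0.16 0.05;0 0 0 0 0.04 -0.16 0.05;0 0 0 0 0.04 -0.16 0.05'
python3 - <<'E'
from workcell import env
s=env.state(); print(s["force"],s["torque"])
E
```

```text
time_s: 18.35
ee_pos: [488.2, 242.9, 60.2]
ee_rot: [180.0, 0.0, -174.9]
force: [0.1, -0.8, -2.1]
gripper_width: 11.8
[ 0.05896106 -0.81524858 -2.14954882] [ 0.03213101  0.12468158 -0.04158075]
```

Free now. Continue down in small steps.

```bash
python3 -m jog '0 0 0 0 0 -0.08 0.05;0 0 0 0 0 -0.16 0.05;0 0 0 0 0 -0.16 0.05'
python3 - <<'E'
from workcell import env
s=env.state(); print(s["force"],s["torque"])
E
python3 -m jog '0 0 0 0 0 -0.08 0.05;0 0 0 0 0 -0.16 0.05;0 0 0 0 0 -0.16 0.05'
python3 - <<'E'
from workcell import env
s=env.state(); print(s["force"],s["torque"])
E
```

```text
time_s: 18.73
ee_pos: [488.0, 242.8, 56.0]
ee_rot: [-180.0, -0.0, -174.9]
force: [0.0, 1.4, -2.5]
gripper_width: 11.6
[ 0.04836916  1.43780482 -2.49379489] [ 0.01236726  0.09432997 -0.03055804]
time_s: 19.1
ee_pos: [488.0, 242.8, 52.0]
ee_rot: [-180.0, -0.0, -174.9]
force: [-0.4, 0.6, -0.5]
gripper_width: 11.9
[-0.38687712  0.56462395 -0.48368662] [0.04072385 0.04906454 0.01935281]
```

```bash
python3 -m jog '0 0 0 0 0 -0.1 0.05;0 0 0 0 0 -0.2 0.05;0 0 0 0 0 -0.2 0.05'
python3 -m jog '0 0 0 0 0 -0.08 0.05;0 0 0 0 0 -0.12 0.05;0 0 0 0 0 -0.12 0.05'
python3 - <<'E'
from workcell import env
s=env.state(); print(s["force"],s["torque"])
E
```

```text
time_s: 19.48
ee_pos: [488.0, 242.8, 46.9]
ee_rot: [-180.0, -0.0, -174.9]
force: [0.2, -0.4, -1.8]
gripper_width: 11.5
time_s: 19.85
ee_pos: [488.1, 242.8, 44.2]
ee_rot: [180.0, -0.0, -174.9]
force: [-1.5, -0.3, -0.9]
gripper_width: 12.1
[-1.52638367 -0.28529509 -0.85498528] [0.02268619 0.10826466 0.02612917]
```

```bash
python3 -m jog '0 0 0 0 0 -0.08 0.05;0 0 0 0 0 -0.16 0.05;0 0 0 0 0 -0.16 0.05'
python3 -m jog '0 0 0 0 0 -0.08 0.05;0 0 0 0 0 -0.16 0.05;0 0 0 0 0 -0.16 0.05'
python3 - <<'E'
from workcell import env
s=env.state(); print(s["force"],s["torque"])
E
```

```text
time_s: 20.23
ee_pos: [488.0, 242.8, 40.0]
ee_rot: [-180.0, -0.0, -174.9]
force: [0.1, -0.2, -1.4]
gripper_width: 11.9
time_s: 20.6
ee_pos: [488.1, 242.8, 36.0]
ee_rot: [-180.0, -0.0, -174.9]
force: [0.4, -0.7, -0.7]
gripper_width: 12.1
[ 0.3712834  -0.67957441 -0.70377352] [-0.00629355  0.04499337 -0.00196982]
```

```bash
python3 -m jog '0 0 0 0 0 -0.08 0.05;0 0 0 0 0 -0.16 0.05;0 0 0 0 0 -0.16 0.05'
python3 -m jog '0 0 0 0 0 -0.08 0.05;0 0 0 0 0 -0.16 0.05;0 0 0 0 0 -0.16 0.05'
python3 -m jog '0 0 0 0 0 -0.06 0.05;0 0 0 0 0 -0.16 0.05;0 0 0 0 0 -0.16 0.05'
python3 -m jog '0 0 0 0 0 -0.05 0.05;0 0 0 0 0 -0.07 0.05;0 0 0 0 0 -0.07 0.05'
python3 - <<'E'
from workcell import env
s=env.state(); print(s["force"],s["torque"])
E
```

```text
time_s: 20.98
ee_pos: [488.0, 242.8, 32.0]
ee_rot: [-180.0, -0.0, -174.9]
force: [0.1, 0.8, -1.3]
gripper_width: 11.9
time_s: 21.35
ee_pos: [488.0, 242.8, 28.0]
ee_rot: [-180.0, -0.0, -174.9]
force: [-0.2, -0.1, -0.5]
gripper_width: 11.8
time_s: 21.72
ee_pos: [488.0, 242.8, 24.0]
ee_rot: [-180.0, -0.0, -174.9]
force: [0.4, 0.4, -2.1]
gripper_width: 11.8
time_s: 22.1
ee_pos: [488.2, 242.9, 22.5]
ee_rot: [180.0, -0.0, -174.9]
force: [0.1, -0.8, -0.8]
gripper_width: 11.8
[ 0.13720223 -0.82067704 -0.84797375] [0.03542201 0.0693295  0.01471782]
```

```bash
python3 -m jog '0 0 0 0 0 -0.03 0.05;0 0 0 0 0 -0.03 0.05'
python3 -m jog '0 0 0 0 0 -0.03 0.05;0 0 0 0 0 -0.03 0.05'
```

```text
time_s: 22.35
ee_pos: [488.2, 242.9, 21.8]
ee_rot: [180.0, 0.0, -174.9]
force: [-0.5, 0.3, -0.7]
gripper_width: 12.0
time_s: 22.6
ee_pos: [488.6, 243.0, 21.7]
ee_rot: [180.0, 0.1, -174.9]
force: [-2.1, -0.7, 4.6]
gripper_width: 11.6
```

The floor was met at exactly the predicted height (TCP 21.8 mm). Release, rise and look.

```bash
python3 -m jog '0 0 0 0 0 0.04 0.05;0 0 0 0 0 0.04 0.4;0 0 0 0 0 0.04 0.4;0 0 0 0 0 0.04 0.4;0 0 0 0 0 0.04 0.4'
python3 -m jog '0 0 0 0 0 0.3 0.4;0 0 0 0 0 0.9 0.4;0 0 0 0 0 2 0.4;0 0 0 0 0 3.6 0.4;0 0 0 0 0 4 0.4'
python3 -m jog '0 0 0 -1.2 -0.1 0 0;0 0 0 -3 -0.2 0 0;0 0 0 -3.8 -0.3 0 0;0 0 0 -4 -0.32 0 0;0 0 0 -4 -0.32 0 0'
python3 - <<'E'
from fit import *
from workcell import grab_frame
a=grab_frame("top")[:,:,::-1][165:255,205:265]; b=grab_frame("scene")[:,:,::-1][150:230,350:430]
cv2.imwrite("pics/i.png",np.clip(1.8*cv2.hconcat([cv2.resize(a,(360,540),interpolation=3),cv2.resize(b,(440,540),interpolation=3)]).astype(float),0,255).astype(np.uint8))
E
```

```text
time_s: 23.22
ee_pos: [488.2, 242.9, 21.9]
ee_rot: [180.0, -0.0, -174.9]
force: [0.6, -0.2, 0.8]
gripper_width: 36.4
time_s: 23.85
ee_pos: [489.9, 243.7, 125.5]
ee_rot: [179.9, 0.4, -174.9]
force: [0.1, 1.0, -0.2]
gripper_width: 36.1
time_s: 24.48
ee_pos: [388.7, 235.1, 122.1]
ee_rot: [180.0, 0.0, -174.8]
force: [0.1, 1.3, 0.1]
gripper_width: 0.5
```

View pics/i.png

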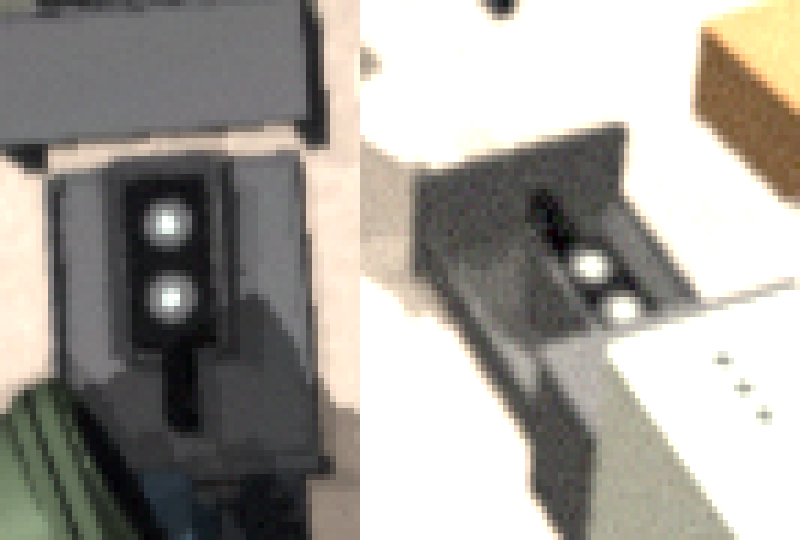

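The cassette sits down in the well between its walls, ear to the front (left half: body (168,260), ear (180,390)). Now go down in front of the panel and push.

```bash
python3 -m jog '0 0 0 0 0 -1.2 0;0 0 0 0 0 -2.6 0;0 0 0 0 0 -3.3 0;0 0 0 0 0 -3.56 0;0 0 0 0 0 -3.56 0'
python3 -m jog '0 0 0 0.3 0.03 0 0;0 0 0 0.6 0.05 0 0;0 0 0 0.9 0.08 0 0;0 0 0 1.2 0.11 0 0;0 0 0 1.5 0.14 0 0'
python3 -m jog '0 0 0 0.3 0.03 0 0;0 0 0 0.6 0.05 0 0;0 0 0 0.9 0.08 0 0;0 0 0 1.2 0.11 0 0;0 0 0 1.5 0.14 0 0'
python3 -m jog '0 0 0 0.3 0.03 0 0;0 0 0 0.6 0.05 0 0;0 0 0 0.9 0.08 0 0;0 0 0 1.2 0.11 0 0;0 0 0 1.5 0.14 0 0'
```

```text
time_s: 25.2
ee_pos: [388.7, 235.0, 32.9]
ee_rot: [180.0, -0.0, -174.9]
force: [-0.0, 0.4, 0.8]
gripper_width: 0.3
time_s: 25.82
ee_pos: [425.5, 238.3, 32.9]
ee_rot: [-180.0, -0.1, -174.9]
force: [-2.7, 0.3, 1.4]
gripper_width: 0.5
time_s: 26.45
ee_pos: [463.6, 241.8, 32.9]
ee_rot: [-180.0, -0.0, -174.9]
force: [-2.2, -1.1, 1.1]
gripper_width: 0.6
time_s: 27.08
ee_pos: [501.1, 245.3, 32.9]
ee_rot: [-180.0, -0.0, -174.9]
force: [-2.3, -0.8, -0.2]
gripper_width: 0.4
```

```bash
python3 -m jog '0 0 0 0.3 0.03 0 0;0 0 0 0.6 0.05 0 0;0 0 0 0.9 0.08 0 0;0 0 0 1.2 0.11 0 0;0 0 0 1.5 0.14 0 0'
python3 -m jog '0 0 0 0.3 0.03 0 0;0 0 0 0.6 0.05 0 0;0 0 0 0.9 0.08 0 0;0 0 0 1.2 0.11 0 0;0 0 0 1.4 0.13 0 0'
python3 -m jog '0 0 0 0.15 0.015 0 0;0 0 0 0.3 0.03 0 0;0 0 0 0.4 0.04 0 0'
python3 -m jog '0 0 0 0.15 0.015 0 0;0 0 0 0.3 0.03 0 0'
```

```text
time_s: 27.7
ee_pos: [538.6, 248.8, 32.9]
ee_rot: [-180.0, -0.0, -174.9]
force: [-2.4, -2.1, 1.4]
gripper_width: 0.4
time_s: 28.32
ee_pos: [573.8, 252.1, 33.0]
ee_rot: [180.0, 0.0, -174.9]
force: [-1.1, -1.4, 0.7]
gripper_width: -0.0
time_s: 28.7
ee_pos: [579.1, 252.5, 33.0]
ee_rot: [-179.9, -0.5, -174.9]
force: [-15.0, -2.4, 9.1]
gripper_width: 0.6
time_s: 28.95
ee_pos: [586.2, 253.2, 33.0]
ee_rot: [-179.9, -0.5, -174.9]
force: [-9.1, -2.0, 4.9]
gripper_width: 0.4
```

```bash
python3 -m jog '0 0 0 0 0 0 0'
python3 -m jog '0 0 0 0.1 0.01 0 0;0 0 0 0.1 0.01 0 0'
python3 -m jog '0 0 0 0.1 0.01 0 0;0 0 0 0.1 0.01 0 0'
```

```text
time_s: 29.08
ee_pos: [590.5, 254.0, 33.1]
ee_rot: [180.0, -0.0, -174.9]
force: [-1.1, -1.1, -0.0]
gripper_width: 0.1
time_s: 29.32
ee_pos: [593.9, 254.4, 33.1]
ee_rot: [180.0, 0.1, -174.9]
force: [-1.0, -0.9, 0.6]
gripper_width: 0.6
time_s: 29.58
ee_pos: [593.8, 254.4, 33.2]
ee_rot: [180.0, -0.2, -174.9]
force: [-7.3, -0.3, 5.0]
gripper_width: 0.3
```

Past the catch and against the stop. Back off, rise and check.

```bash
python3 -m jog '0 0 0 -0.5 -0.05 0 0;0 0 0 -2 -0.2 0 0;0 0 0 -4 -0.36 0 0;0 0 0 -6 -0.54 1 0;0 0 0 -7.5 -0.7 4 0'
python3 -m jog '0 0 0 -1 -3 2 0;0 0 0 -1 -5 3 0;0 0 0 -1 -7 3 0;0 0 0 -1 -8 3 0;0 0 0 -1 -8 3 0'
python3 - <<'E'
from fit import *
from workcell import grab_frame,spotter
im={n:grab_frame(n)[:,:,::-1] for n in("top","scene")}
for n in im: print(n,[(q,r["box"],round(r["conf"],2)) for q in("tape_roll","carton","stamp","tray") for r in spotter.look_for(q,n)][:6])
cv2.imwrite("pics/k.png",np.clip(1.5*cv2.hconcat([cv2.resize(im["top"][100:290,140:330],(400,400),interpolation=3),cv2.resize(im["scene"][140:280,340:480],(400,400),interpolation=3)]).astype(float),0,255).astype(np.uint8))
E
```

```text
time_s: 30.2
ee_pos: [414.0, 236.7, 112.6]
ee_rot: [-179.9, -0.3, -174.8]
force: [1.3, 0.8, 1.1]
gripper_width: 0.0
time_s: 30.82
ee_pos: [393.2, 36.3, 189.4]
ee_rot: [-180.0, 0.2, -175.1]
force: [0.2, 0.5, 0.2]
gripper_width: 0.5
top [('tape_roll', [299.7, 160.4, 25.6, 31.0], 0.54), ('carton', [146.4, 241.4, 37.7, 43.5], 0.61), ('carton', [352.2, 186.2, 33.8, 58.0], 0.21), ('stamp', [429.8, 237.3, 18.6, 18.8], 0.69), ('stamp', [297.1, 159.2, 27.8, 28.9], 0.27), ('tray', [209.0, 188.7, 46.1, 11.1], 0.78)]
scene [('tape_roll', [316.5, 222.2, 28.2, 25.7], 0.69), ('carton', [409.4, 148.0, 37.4, 29.5], 0.71), ('stamp', [177.1, 202.5, 17.0, 24.6], 0.67)]
```

View pics/k.png

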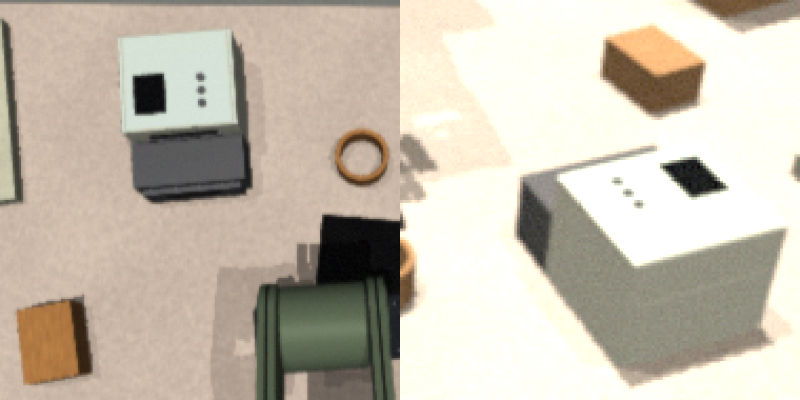

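```bash
python3 -c "
from workcell import env
print(env.job_done()); print(env.state()['time_s'])"
```

```text
the job is handed in; nothing more can be done
None
the job is handed in; nothing more can be done
```

The cassette is in the printer and the tray is shut. I handed the job in at about 31 s of the 72 s allowed; no verdict was reported.

- **First grip and mat:** I took the small black cassette out of its holder by its body. I stood it centred on the mat and let go; a picture confirmed it was upright there.
- **Into the well:** I took it again by the ear and lowered it in small steps. It touched the well's -y side once, lightly (about 6 N), so I lifted it, moved it 1 mm to +y and carried on. It met the floor at the predicted height and I let go there; a picture showed it seated with its ear to the front.
- **Tray:** I pushed the tray in. The force rose to about 15 N at the catch, dropped as it snapped through, then rose again against the stop.

**Last checks:**
- After I backed the arm away, the last picture shows the tray still shut.
- The tape roll, carton and stamp are within about 4 px of where they started, which is the networks' usual scatter.

**What disagreed:**
- My first fit of the printer put the well about 14 mm too far out, because the tray was not quite fully open at the start. I fitted the tray again before lowering the cassette.
- The network fit of the cassette hovering over the well was poor, so I did not use it. I relied on an overlay of the expected pose and the contact forces instead.

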